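# Lock the cardboard-roll spindle with its linchpin

### The job

The craft room's roll of corrugated card is kept on its stand by a linchpin: take the linchpin from the wooden block and push it gently down through the hole in the projecting spindle end until its collar sits fully home, with its ring on the spindle's open-end side. Then swing the ring down over the spindle end until it snaps underneath and lies against the pin. Feel for the hole and never force anything, leave the tins and the tape roll where they are, and let go at the end.

Things in the scene. Friction and masses are not known exactly. Their poses are not given: they have to be found in the camera images.
- hole (a point): NOMINAL mouth centre of the vertical pin hole, on the flat top of the spindle end, 138 mm above the table. Axes: z up, y along the spindle to the roll, -y its open end. The spindle's end float is NOT measured: the real hole lies anywhere from 14 mm to -y to 14 mm to +y of this point (x, z exact) and stays put (25 N along y moves it). Hole 13.5 mm wide with 1 mm chamfer, right through.
- pin: steel linchpin, 195 g, upright in the block at first. Origin on its axis at the collar's underside (seats on the spindle), z up. Below: 12 mm round shank, flat tip with 1.5 mm chamfer. Above: collar 21 mm wide, 14 mm high, then a square grip block 18 x 18 mm, sides along x and y, from 14 to 40 mm up. The ring hinges on the axis 8 mm up, about x. To lock it, pin x and y must lie along the stand's x and y.
- pin_grip (a point): centre of the linchpin's square grip block, 27 mm above the pin's origin; this is where to grasp it (above the ring's wire, which is 11 mm above the origin at the hinge)
- pin_tip (a point): end of the linchpin's shank, 46 mm below the pin's origin
- ring (a joint): swing of the wire ring, rad. 0: level, pointing to the pin's -y; grows as it swings down; slight friction keeps it where it is left. With the pin seated, its bar meets the rounded spindle end at about 0.8; pushed on with 5 to 12 N at the bar the sprung ring stretches 2.5 mm, rides over and snaps free underneath at about 1.2. 1.37: its stop, bar against the pin; locked above 1.24.
- ring_bar (a point): middle of the ring's outer cross bar (dark steel wire 6 mm thick, straight for 60 mm along the pin's x), 44 mm from the hinge; the ring's side wires run 32 mm either side of the pin. The spindle end passes through the ring; fingertips can push the bar on both sides of the 24 mm wide spindle
- block: fixed wooden block 70 x 70 x 80 mm high, origin under its centre, hole 15 mm wide and 70 mm deep in the middle of its top; the linchpin stands in it, its collar resting on the block's top
- stand: the fixed roll stand. Origin on the table 138 mm below hole, same axes. Spindle end: steel bar 24 mm wide (x), 26 mm thick, reaching 28 mm beyond the hole to -y, where its underside bulges 4 mm down in a round of 10 mm radius, and 20 mm to +y, then a 25 mm round bar. From the origin to +y: bearing tube 42 mm thick from 44 mm, cheek 155 mm high from 76 mm, card roll (217 mm high) from 105.
- tin_big_mid (a point): centre of a loose empty tin, 100 mm in diameter, 118 mm high: leave alone
- tin_small_mid (a point): centre of a loose empty tin, 74 mm in diameter, 105 mm high: leave alone
- tape_mid (a point): centre of a loose roll of paper tape lying flat, 90 mm in diameter, 24 mm high: leave alone
Things that resemble listed ones, but are neither listed nor needed, are in the scene too. Of the things shaped like the block, the wooden one is meant.

How it is judged:
By the outcome, as a careful person would: the job done as asked, in the order asked, and still so for the second after the job is handed in, with the robot touching nothing.
It also fails if it takes over 72 s, if anything falls off the work surface, if the arm or the gripper's body presses on something with over 40 N, if the wrist force passes 120 N, or if a joint passes its speed limit or range.

### The arm

A 6-joint arm with a two-finger parallel gripper is mounted at the origin on the work surface. World frame = base frame: x ahead of the robot, y to its left, z up, the work surface at z = 0. Lengths are in m, angles in rad, forces in N, time in s.
With the tool pointing down it reaches from about 0.35 to 0.975 m from the base axis. Payload 4.9 kg.
Tool frame: the origin (TCP) lies midway between the tips of the shut fingers; the grasp point (between the pads) lies 19 mm behind it; z points along the fingers, y is the direction in which the jaws open and shut (so a half turn about z gives the same grasp; the last joint's range is limited). The gripper opens to 85 mm and grips with 20 to 120 N. Pads are 22 mm wide; open, the fingers measure 114 mm over their backs; the gripper's body (76 mm by 85 mm) begins 54 mm behind the grasp point. The pads swing forward as they close: fully open they stand 13 mm farther back than shut.
Start: joints at [-1.377, 0.053, 1.613, -0, 1.476, -0.119], TCP at [0.192, -0.595, 0.231] pointing down, gripper open.
Joint ranges: [-3.01, 3.01], [-1.01, 2.22], [0.06, 2.58], [-1.02, 4.17], [0.09, 2.62], [-3.14, 3.14]. Speed limits (rad/s): [2.57, 2.57, 3.14, 3.14, 3.14, 3.14].

### API

Orientations are given as a unit quaternion [w, x, y, z].
In Python, from plant import state, grab_frame, camera_info, job_done, cut_out gives the robot as it stands.
- The arm moves only by the tool step_arm, never from a script. Its argument "moves" is a list of rows, each a list of 7 numbers: the shift along the tool's x, y, z in m, then the turn, a rotation vector about the tool's x, y, z in rad, then the finger opening in m, from 0 to 0.0854. A call has 1 to 8 rows; each row shifts and turns the commanded pose from where the row before left it, along the tool's axes as they then stand; what a row does not reach is not made up. A row lasts 1/10 s, in which the tool goes at most 50 mm and 8.59 degrees, less where a joint would pass 70% of its speed; a pose out of reach is approached as far as the arm can. A call is refused whole if a number of a shift passes 0.05 or a number of a turn 0.15, either way. A call with a gripper value outside its range is refused whole. The fingers move at their own pace and stop on an object; the grip force is fixed at half the most. Time passes only in rows, so rows that do not move let the fingers close. It gives the time, the measured TCP pose, the force and the opening at its end, in the units of the state.
- state(): the state, without advancing time (a new reading comes with each control period).
- grab_frame(name): name is "scene" or "top"; returns (picture, depth): 400x640x3 uint8, red, green, blue; 400x640 float32, m along the optical axis (not along the pixel's ray), 0 where there is no reading.
- camera_info(name): a dict with "intrinsics" (3x3 intrinsics, pixels), "world_from_camera" (4x4, takes a point from camera to world coordinates). Camera axes: x right, y down, z forward; pixel columns grow to the right and rows downward; lengths in m; the calibration is good to about 2 mm. A picture is of the moment at which its call begins. camera_info takes no time and is no camera call.
- job_done(): hands the job in, once; it reports no verdict.
Trained networks look in the newest picture that a camera, given by its name, has taken for a name from the list of things; names that differ only in an ending like _2 or _b are one class to them, and where a whole thing is asked for, a point or a joint stands for the part that bears it (a point fixed in the world has none). Each returns a list of dicts, best first, with "conf" (0 to 1); they miss things now and then, are a little off and sometimes report something else, mostly with a low value. They report only what shows in the picture. A call takes as long as a camera call. They do not tell look-alikes from the thing itself.
- cut_out(camera, query): "mask" (400x640 bool, what is visible of it) and "point" ([column, row] in pixels, amid what is visible of it).
The state is a dict: "time": time; "joint_pos": joint angles; "joint_vel": joint speeds; "joint_efforts": joint torques, N m; "tool_pos": TCP position; "tool_rot": TCP orientation; "contact_force": force on the tool from outside, world axes, zero at the start; "ft_torque": the same for the moment, N m; "gripper_width": opening from 0.0 (shut) to 1.0 (fully open).
Only numpy, scipy, OpenCV 4.12 (cv2) and the standard library are available. Lean on these libraries where they do the work, as an engineer would, in place of code of your own. Each camera call takes 0.05 s, during which the arm holds its last target.

## Working session

There is one attempt and no reset: what is moved stays moved. The work goes in short steps, Python scripts to look and compute and a tool call to move; the robot and the scene stay as the last step left them, time stands still between calls to the robot, and variables do not carry over. Pictures are saved under pics/ and viewed, and the job is handed in when it is done.

Besides the shell and the picture viewer there is one more tool, called after "Emit:" in YAML: its name, and indented under it one key for each argument. step_arm: Moves the arm, as the interface text tells. Its arguments: {"type":"object","properties":{"moves":{"type":"array"}},"required":["moves"]}

```bash
ls; mkdir -p pics
python3 - <<'E'
from plant import state, grab_frame, camera_info
import cv2,numpy as np
print(state())
for n in ("scene","top"):
    p,d=grab_frame(n); cv2.imwrite(f"pics/{n}0.png",p[:,:,::-1]); np.savez(f"{n}0.npz",p=p,d=d)
    c=camera_info(n); print(n,np.round(c["intrinsics"],2).tolist(),np.round(c["world_from_camera"],3).tolist())
E
```

```text
pics
{'time': 0.0, 'joint_pos': array([-1.37701080e+00,  5.33413024e-02,  1.61429760e+00, -2.28849347e-05,
        1.47604508e+00, -1.19015516e-01]), 'joint_vel': array([-6.53786446e-04, -2.45058567e-04, -4.48707810e-05,  9.75629296e-04,
       -1.10681404e-03,  9.00550136e-04]), 'joint_efforts': array([ 2.22028866e-03, -3.93675828e+01, -3.70179212e+01,  9.23398829e-05,
        7.01969329e-03,  5.51327048e-06]), 'tool_pos': array([ 0.19218948, -0.59404666,  0.23007054]), 'tool_rot': array([-1.04450608e-03,  9.87793639e-01,  1.55764673e-01, -5.04650333e-05]), 'contact_force': array([-1.11216425, -1.11626844, -0.71975842]), 'ft_torque': array([-0.03123811, -0.01999258,  0.0175547 ]), 'gripper_width': 1.0016171034813437}
scene [[519.24, 0.0, 321.59], [0.0, 519.24, 201.85], [0.0, 0.0, 1.0]] [[-0.274, 0.541, -0.795, 1.408], [0.962, 0.148, -0.231, 0.155], [-0.007, -0.828, -0.56, 0.705], [0.0, 0.0, 0.0, 1.0]]
top [[394.38, 0.0, 315.13], [0.0, 394.38, 195.21], [0.0, 0.0, 1.0]] [[0.009, -0.971, 0.238, 0.403], [-1.0, -0.008, 0.009, -0.118], [-0.007, -0.238, -0.971, 0.806], [0.0, 0.0, 0.0, 1.0]]
```

View pics/scene0.png

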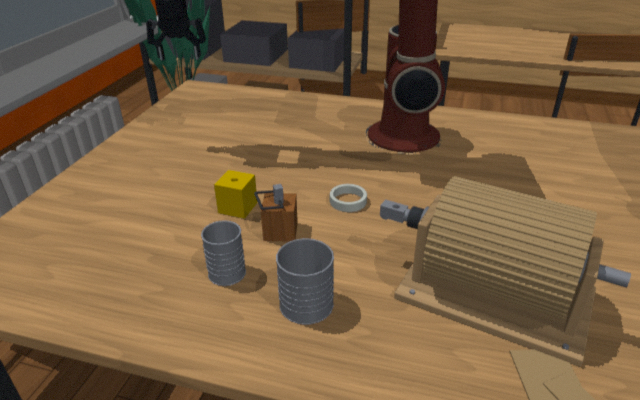

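View pics/top0.png

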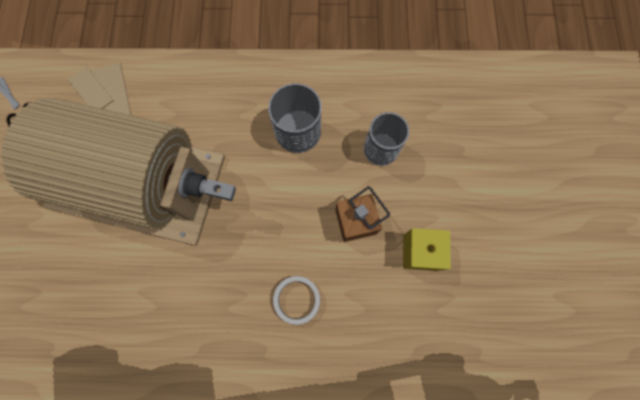

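```bash
cat > h.py <<'E'
import numpy as np,cv2
from plant import *
def ray(n,uv):
    c=camera_info(n);K=np.array(c["intrinsics"]);T=np.array(c["world_from_camera"])
    v=np.linalg.inv(K)@np.array([uv[0],uv[1],1.0]); return T[:3,3],T[:3,:3]@v
def at_z(n,uv,z):
    o,v=ray(n,uv); return o+v*(z-o[2])/v[2]
def cloud(n,d):
    c=camera_info(n);K=np.array(c["intrinsics"]);T=np.array(c["world_from_camera"])
    u,v=np.meshgrid(np.arange(640),np.arange(400))
    P=np.stack([(u-K[0,2])/K[0,0]*d,(v-K[1,2])/K[1,1]*d,d],-1)
    return P@T[:3,:3].T+T[:3,3]
def proj(n,P):
    c=camera_info(n);K=np.array(c["intrinsics"]);T=np.linalg.inv(np.array(c["world_from_camera"]))
    q=K@(T[:3,:3]@np.array(P)+T[:3,3]); return q[:2]/q[2]
def crop(n,p,x0,y0,x1,y1,s,f):
    cv2.imwrite(f,cv2.resize(p[y0:y1,x0:x1,::-1],None,fx=s,fy=s,interpolation=cv2.INTER_CUBIC))
E
python3 - <<'E'
from h import *
for n in ("scene","top"):
    z=np.load(f"{n}0.npz");p,d=z["p"],z["d"];C=cloud(n,d)
    for q in ("pin","block","ring","stand","tin_big_mid","tin_small_mid","tape_mid"):
        for r in cut_out(n,q)[:3]:
            m=r["mask"]&(d>0);P=C[m]
            print(n,q,round(r["conf"],2),np.round(r["point"],1),m.sum(),np.round(np.median(P,0),3) if len(P) else'',np.round(P.max(0),3) if len(P) else '')
p=np.load("top0.npz")["p"]
crop("top",p,160,140,260,220,7,"pics/t_sp.png");crop("top",p,320,170,420,250,7,"pics/t_pin.png")
p=np.load("scene0.npz")["p"]
crop("s",p,360,180,440,240,9,"pics/s_sp.png");crop("s",p,240,170,320,250,7,"pics/s_pin.png")
E
```

```text
scene pin 0.69 [276.8 199.3] 254 [ 0.552 -0.191  0.097] [ 0.599 -0.174  0.124]
scene block 0.84 [283.  219.4] 1432 [ 0.574 -0.181  0.055] [ 0.589 -0.149  0.084]
scene block 0.75 [235.3 191.7] 1654 [ 0.513 -0.313  0.058] [ 0.542 -0.248  0.094]
scene ring 0.63 [256.8 193.1] 10 [ 0.554 -0.228  0.093] [ 0.575 -0.175  0.099]
scene tin_big_mid 0.75 [303.8 280.4] 4279 [ 0.773 -0.065  0.075] [ 0.797 -0.019  0.122]
scene tin_small_mid 0.77 [225.3 253.7] 2329 [ 0.725 -0.242  0.069] [ 0.744 -0.212  0.108]
scene tape_mid 0.24 [303.4 276.8] 4351 [ 0.772 -0.066  0.075] [ 0.797 -0.019  0.122]
top block 0.76 [427.  252.8] 1919 [ 0.481 -0.317  0.079] [ 0.519 -0.287  0.084]
top block 0.64 [353.5 214.8] 1334 [ 0.536 -0.188  0.08 ] [ 0.599 -0.152  0.094]
top block 0.56 [379.5 201. ] 162 [ 0.565 -0.228  0.095] [ 0.594 -0.189  0.1  ]
top ring 0.76 [377.8 203. ] 246 [ 0.559 -0.213  0.093] [ 0.593 -0.174  0.1  ]
top stand 0.76 [113.5 171.4] 22515 [0.596 0.219 0.193] [0.821 0.575 0.223]
top tin_big_mid 0.77 [296.8 119.5] 3114 [ 0.764 -0.07   0.058] [ 0.854 -0.003  0.121]
top tin_small_mid 0.85 [385.5 136.6] 1788 [ 0.715 -0.254  0.057] [ 0.792 -0.214  0.108]
top tin_small_mid 0.72 [366.  213.4] 462 [ 0.545 -0.202  0.095] [ 0.606 -0.174  0.123]
top tape_mid 0.58 [279.1 299.2] 724 [ 0.385 -0.067  0.023] [ 0.431 -0.031  0.027]
```

View pics/t_sp.png

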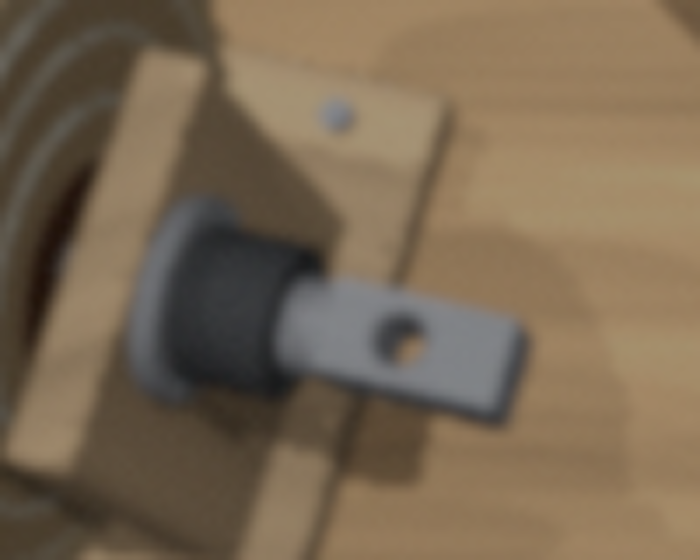

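View pics/t_pin.png

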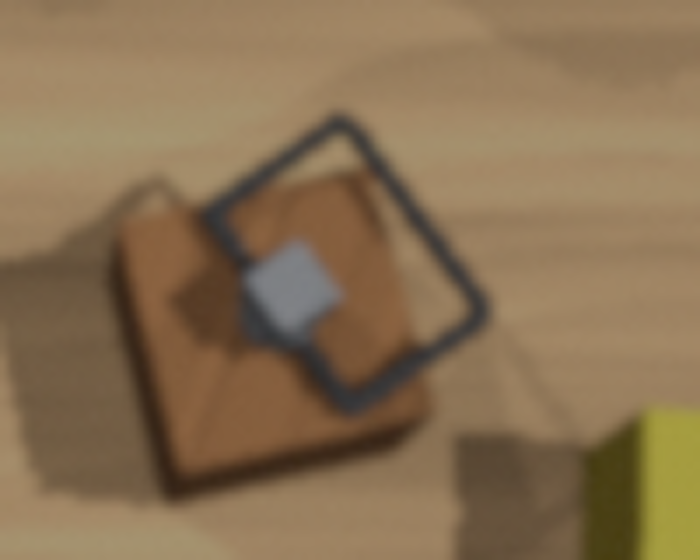

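View pics/s_sp.png

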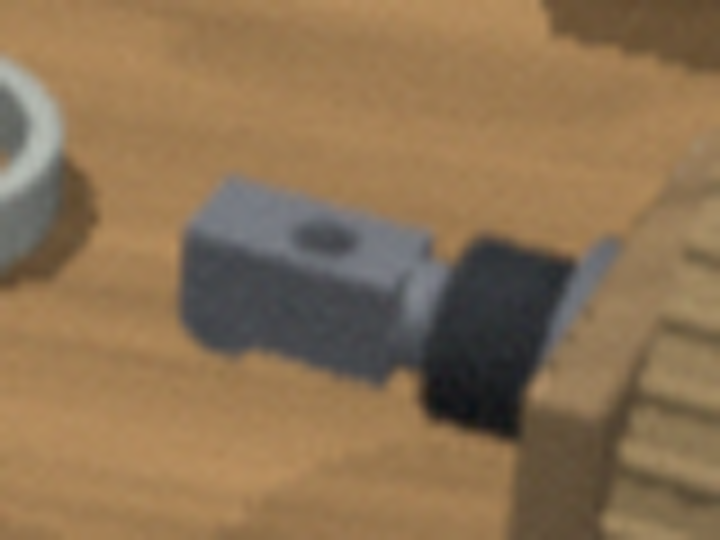

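View pics/s_pin.png

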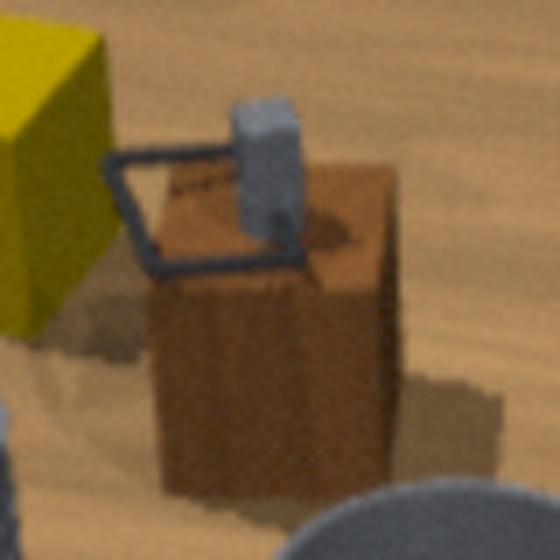

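Run:
```python
from h import *
t=lambda x,y,ox,oy,s:(ox+(x+.5)/s-.5,oy+(y+.5)/s-.5)
T=lambda x,y:t(x,y,320,170,7)
print("grip top", [np.round(at_z("top",T(*q),.120),4) for q in [(243,290),(297,238),(345,298),(293,340),(293,289)]])
r=[at_z("top",T(*q),.088) for q in [(212,215),(348,408),(340,117),(487,312)]]
print("ring",np.round(r,4)); h=(r[0]+r[1])/2;b=(r[2]+r[3])/2
print("hinge",h,"bar",b,"len",np.linalg.norm(b-h), "dir -y yaw",np.arctan2(*(b-h)[1::-1]), "x dir",np.arctan2(*(r[0]-r[1])[1::-1]),np.arctan2(*(r[2]-r[3])[1::-1]))
S=lambda x,y:t(x,y,160,140,7)
print("hole top",at_z("top",S(402,341),.138))
for q in [(525,322),(503,412),(310,275),(285,365)]: print("sp",np.round(at_z("top",S(*q),.138),4))
Q=lambda x,y:t(x,y,360,180,9)
print("hole scene",at_z("scene",Q(326,238),.138))
for q in [(232,178),(188,232),(432,238),(398,280)]: print("sps",np.round(at_z("scene",Q(*q),.138),4))
Z=lambda x,y:t(x,y,240,170,7)
print("grip top scene",[np.round(at_z("scene",Z(*q),.120),4) for q in [(233,108),(297,102),(301,114),(240,118),(268,110)]])
d=np.load("top0.npz")["d"];C=cloud("top",d);pts=C[140:220,160:260].reshape(-1,3)
m=(pts[:,2]>.130)&(pts[:,2]<.146)&(pts[:,0]>.5)&(pts[:,0]<.68)
P=pts[m]; P=P[P[:,1]<.16]; print(len(P),P.mean(0),P.min(0),P.max(0)); 
rect=cv2.minAreaRect(P[:,:2].astype(np.float32)*1000);print(rect)
m=(C[...,2]>.112)&(C[...,2]<.128); m[:, :340]=0;m[:,385:]=0;m[:190]=0;m[235:]=0
P=C[m];print(len(P),P.mean(0),cv2.minAreaRect(P[:,:2].astype(np.float32)*1000))
```

```text
grip top [array([ 0.5426, -0.1812,  0.12  ]), array([ 0.5562, -0.1951,  0.12  ]), array([ 0.5408, -0.207 ,  0.12  ]), array([ 0.5299, -0.1936,  0.12  ]), array([ 0.543 , -0.1939,  0.12  ])]
ring [[ 0.5695 -0.1762  0.088 ]
 [ 0.5178 -0.2112  0.088 ]
 [ 0.5968 -0.2109  0.088 ]
 [ 0.5437 -0.2485  0.088 ]]
hinge [ 0.54364271 -0.19369596  0.088     ] bar [ 0.57026599 -0.2297061   0.088     ] len 0.04478313975919526 dir -y yaw -0.9341606688941198 x dir 0.5959639032450836 0.616538953608437
hole top [0.57766473 0.06059739 0.138     ]
sp [0.5828 0.03   0.138 ]
sp [0.5596 0.0341 0.138 ]
sp [0.5947 0.085  0.138 ]
sp [0.5712 0.0895 0.138 ]
hole scene [0.57919115 0.06291315 0.138     ]
sps [0.5617 0.0395 0.138 ]
sps [0.5848 0.0341 0.138 ]
sps [0.5732 0.0847 0.138 ]
sps [0.5907 0.08   0.138 ]
grip top scene [array([ 0.5439, -0.2027,  0.12  ]), array([ 0.5356, -0.1852,  0.12  ]), array([ 0.5417, -0.1818,  0.12  ]), array([ 0.5486, -0.1987,  0.12  ]), array([ 0.5422, -0.1922,  0.12  ])]
1147 [0.58712505 0.09750237 0.13895312] [0.53875846 0.03084899 0.13002397] [0.66877987 0.15963055 0.14599973]
((593.5514526367188, 88.9347152709961), (118.90693664550781, 127.90673828125), 77.21672821044922)
108 [ 0.5427221  -0.19387339  0.1195468 ] ((543.0406494140625, -194.29922485351562), (17.6339111328125, 17.896577835083008), 33.2332878112793)
```

```bash
python3 - <<'E'
from h import *
z=np.load("top0.npz");p,d=z["p"],z["d"];C=cloud("top",d)
print("board z",C[150:156,205:215,2].mean().round(4),C[232:238,180:190,2].mean().round(4))
g=cv2.cvtColor(p,cv2.COLOR_RGB2GRAY)
# edges of spindle top: subpixel LSD
s=cv2.createLineSegmentDetector(cv2.LSD_REFINE_ADV)
L=s.detect(cv2.resize(g[130:250,140:260],None,fx=4,fy=4,interpolation=cv2.INTER_CUBIC))[0][:,0]
for l in L:
    a=(l[:2]+.5)/4-.5+[140,130];b=(l[2:]+.5)/4-.5+[140,130]
    if np.hypot(*(b-a))>12:
        for zz in (.138,.02):
            A,B=at_z("top",a,zz),at_z("top",b,zz); v=B-A
            an=np.arctan2(v[1],v[0]); an=(an+np.pi/4)%(np.pi/2)-np.pi/4
            print(zz,a.round(1),b.round(1),"yaw mod 90: %.3f"%an, (np.hypot(*v[:2])*1000).round(1))
# roll top ridge fit
m=np.zeros_like(d,bool);m[100:225,5:190]=1
P=C[m&(C[...,2]>.20)&(C[...,2]<.23)]; c=P[:,:2].mean(0);w,V=np.linalg.eigh(np.cov(P[:,:2].T)); print("roll dir",V[:,1],len(P))
E
sed -n 1p /dev/null
python3 - <<'E'
import sys;sys.path.insert(0,'.')
import cv2
p=cv2.imread('pics/top0.png');cv2.imwrite('pics/t_board.png',cv2.resize(p[140:255,150:250],None,fx=5,fy=5,interpolation=cv2.INTER_CUBIC))
E
```

```text
board z 0.0164 0.0194
0.138 [168.8 177.1] [164.9 189.3] yaw mod 90: -0.203 22.9
0.02 [168.8 177.1] [164.9 189.3] yaw mod 90: -0.203 27.0
0.138 [176.3 157.7] [170.5 172. ] yaw mod 90: -0.287 27.9
0.02 [176.3 157.7] [170.5 172. ] yaw mod 90: -0.287 32.8
0.138 [165.3 188.9] [160.2 203.5] yaw mod 90: -0.234 26.9
0.02 [165.3 188.9] [160.2 203.5] yaw mod 90: -0.234 31.7
0.138 [204.3 192.1] [228.7 197.9] yaw mod 90: -0.229 44.6
0.02 [204.3 192.1] [228.7 197.9] yaw mod 90: -0.229 52.5
0.138 [192.  152.6] [201.1 162.5] yaw mod 90: 0.762 25.8
0.02 [192.  152.6] [201.1 162.5] yaw mod 90: 0.762 30.3
0.138 [172.6 217.9] [160.9 229.7] yaw mod 90: -0.723 27.4
0.02 [172.6 217.9] [160.9 229.7] yaw mod 90: -0.723 32.3
0.138 [235.8 188.5] [232.1 200.1] yaw mod 90: -0.247 21.7
0.02 [235.8 188.5] [232.1 200.1] yaw mod 90: -0.247 25.5
0.138 [218.7 168.2] [222.6 155.3] yaw mod 90: -0.220 24.8
0.02 [218.7 168.2] [222.6 155.3] yaw mod 90: -0.220 29.2
0.138 [198.6 202.9] [194.5 217.2] yaw mod 90: -0.203 25.7
0.02 [198.6 202.9] [194.5 217.2] yaw mod 90: -0.203 30.3
roll dir [0.23263182 0.97256487] 9909
```

View pics/t_board.png

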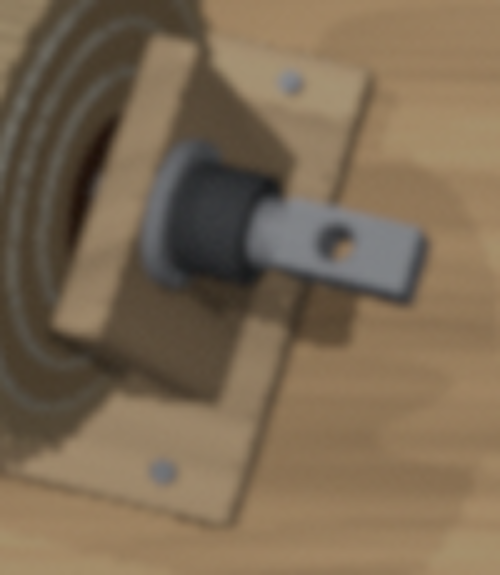

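```bash
cat >> h.py <<'E'
from scipy.spatial.transform import Rotation as Ro
def Rt(s=None):
    s=s or state(); w,x,y,z=s["tool_rot"]; return Ro.from_quat([x,y,z,w])
def down(yaw,tilt=0): # tool z down, tool x at yaw; 
    return Ro.from_euler('z',yaw)*Ro.from_euler('x',np.pi)
def plan(pos,R,s=None):
    s=s or state(); r=Rt(s)
    rv=(r.inv()*R).as_rotvec(); dw=np.array(pos)-s["tool_pos"]
    print("t",round(s["time"],2),"pos",s["tool_pos"].round(4),"F",s["contact_force"].round(1),"yaw x",np.arctan2(*r.as_matrix()[1::-1,0]).round(3),"gw",round(s["gripper_width"]*85.4,1))
    print("rotvec",rv.round(3),"shift in present tool",r.inv().apply(dw).round(4),"shift after turn",R.inv().apply(dw).round(4))
E
python3 - <<'E'
from h import *
a=at_z("top",(224.4,155.6),.018);b=at_z("top",(197,245),.018);print(np.arctan2(*(a-b)[1::-1]))
plan([.5428,-.1935,.23],down(.61))
E
```

```text
-0.22248225140002276
t 0.8 pos [ 0.1923 -0.5947  0.2314] F [-0.1  0.5  0.6] yaw x 0.313 gw 85.3
rotvec [ 0.     0.    -0.297] shift in present tool [ 0.4569 -0.2738  0.0013] shift after turn [ 0.5171 -0.128   0.0014]
```

Emit:
step_arm:
  moves:
    - [0, 0, 0, 0, 0, -0.1485, 0.045]
    - [0, 0, 0, 0, 0, -0.1485, 0.045]
    - [0.047, -0.0116, 0, 0, 0, 0, 0.045]
    - [0.047, -0.0116, 0, 0, 0, 0, 0.045]
    - [0.047, -0.0116, 0, 0, 0, 0, 0.045]
    - [0.047, -0.0116, 0, 0, 0, 0, 0.045]
    - [0.047, -0.0116, 0, 0, 0, 0, 0.045]
    - [0.047, -0.0116, 0, 0, 0, 0, 0.045]

```text
time: 1.6
tool_pos: [0.3846, -0.3745, 0.2316]
tool_rot: [0.0, 0.954, 0.3, 0.0]
contact_force: [0.8, 0.2, -0.5]
gripper_width: 0.528
```

Emit:
step_arm:
  moves:
    - [0.047, -0.0116, 0, 0, 0, 0, 0.045]
    - [0.047, -0.0116, 0, 0, 0, 0, 0.045]
    - [0.047, -0.0116, 0, 0, 0, 0, 0.045]
    - [0.047, -0.0116, 0, 0, 0, 0, 0.045]
    - [0.047, -0.0116, 0, 0, 0, 0, 0.045]
    - [0, 0, 0, 0, 0, 0, 0.045]
    - [0, 0, 0, 0, 0, 0, 0.045]

```text
time: 2.3
tool_pos: [0.5435, -0.193, 0.2312]
tool_rot: [0.0, 0.954, 0.301, -0.0]
contact_force: [-0.8, 0.3, 0.7]
gripper_width: 0.528
```

Run:
```python
from h import *
plan([.5428,-.1935,.13],down(.61))
p,d=grab_frame("scene"); crop("s",p,200,90,360,250,4,"pics/s1.png")
p,d=grab_frame("top"); crop("s",p,300,150,440,260,5,"pics/t1.png")
```

```text
t 2.3 pos [ 0.5435 -0.193   0.2312] F [-0.8  0.3  0.7] yaw x 0.612 gw 45.1
rotvec [-0.     0.001  0.002] shift in present tool [-0.0008 -0.      0.1012] shift after turn [-0.0008 -0.      0.1012]
```

View pics/s1.png

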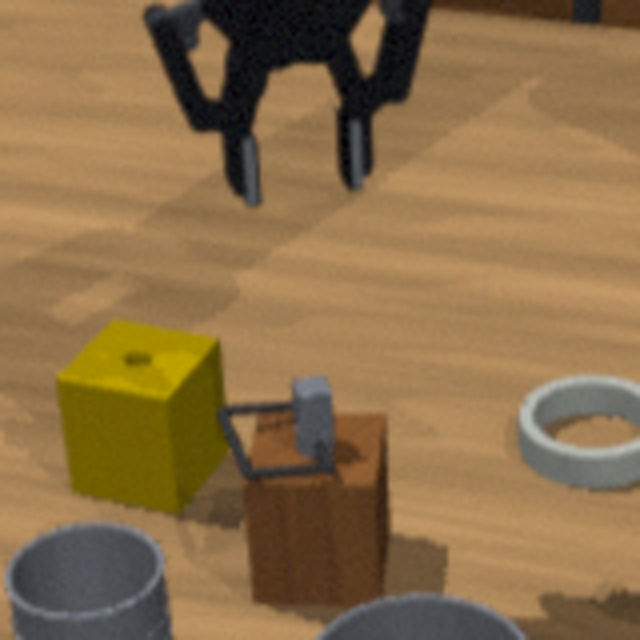

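Emit:
step_arm:
  moves:
    - [-0.0008, 0, 0.05, 0, 0, 0, 0.045]
    - [0, 0, 0.04, 0, 0, 0, 0.045]
    - [0, 0, 0.03, 0, 0, 0, 0.045]
    - [0, 0, 0.015, 0, 0, 0, 0.045]
    - [0, 0, 0.005, 0, 0, 0, 0.045]
    - [0, 0, 0, 0, 0, 0, 0.045]

```text
time: 3.0
tool_pos: [0.5425, -0.1952, 0.0919]
tool_rot: [0.0, 0.954, 0.3, 0.0]
contact_force: [-0.5, 0.3, -0.2]
gripper_width: 0.526
```

Run:
```python
from h import *
plan([.5428,-.1935,.091],down(.61))
p,d=grab_frame("scene"); crop("s",p,220,130,340,250,5,"pics/s2.png")
```

```text
t 3.0 pos [ 0.5425 -0.1952  0.0919] F [-0.5  0.3 -0.2] yaw x 0.609 gw 44.9
rotvec [ 0.001 -0.    -0.001] shift in present tool [ 0.0013 -0.0012  0.0009] shift after turn [ 0.0013 -0.0012  0.0009]
```

View pics/s2.png

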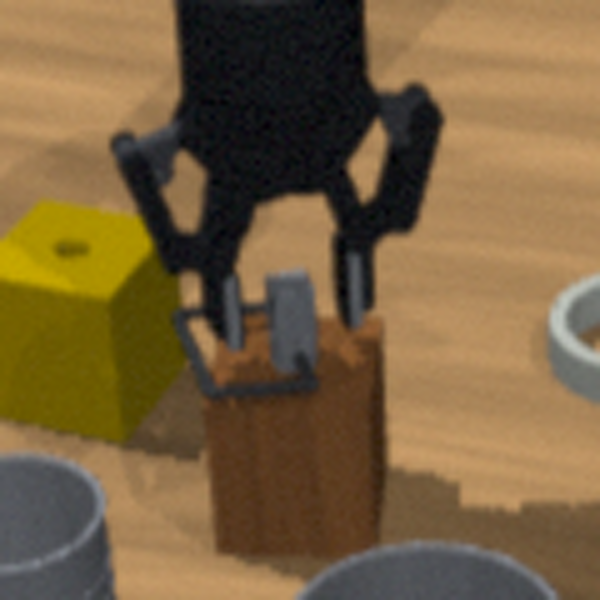

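Emit:
step_arm:
  moves:
    - [0.0005, -0.0005, 0, 0, 0, 0, 0.03]
    - [0, 0, 0, 0, 0, 0, 0.0]
    - [0, 0, 0, 0, 0, 0, 0.0]
    - [0, 0, 0, 0, 0, 0, 0.0]
    - [0, 0, 0, 0, 0, 0, 0.0]
    - [0, 0, 0, 0, 0, 0, 0.0]

```text
time: 3.65
tool_pos: [0.5439, -0.1943, 0.0937]
tool_rot: [0.001, 0.954, 0.3, 0.001]
contact_force: [-1.0, 0.1, 7.0]
gripper_width: 0.199
```

Emit:
step_arm:
  moves:
    - [0, 0, -0.003, 0, 0, 0, 0]
    - [0, 0, -0.012, 0, 0, 0, 0]
    - [0, 0, -0.03, 0, 0, 0, 0]
    - [0, 0, -0.04, 0, 0, 0, 0]
    - [0, 0, -0.04, 0, 0, 0, 0]
    - [0, 0, 0, 0, 0, 0, 0]
    - [0, 0, 0, 0, 0, 0, 0]

```text
time: 4.35
tool_pos: [0.5428, -0.1938, 0.2177]
tool_rot: [0.001, 0.954, 0.3, 0.001]
contact_force: [-0.2, 0.9, -1.8]
gripper_width: 0.197
```

Run:
```python
from h import *
plan([.5784,.0617,.215],down(-.222))
p,d=grab_frame("scene"); crop("s",p,220,90,340,230,5,"pics/s3.png")
p,d=grab_frame("top"); crop("s",p,300,150,440,260,5,"pics/t3.png")
```

```text
t 4.35 pos [ 0.5428 -0.1938  0.2177] F [-0.2  0.9 -1.8] yaw x 0.61 gw 16.9
rotvec [ 0.001 -0.002  0.832] shift in present tool [ 0.1755 -0.189   0.0025] shift after turn [-0.0215 -0.2571  0.0027]
```

View pics/s3.png

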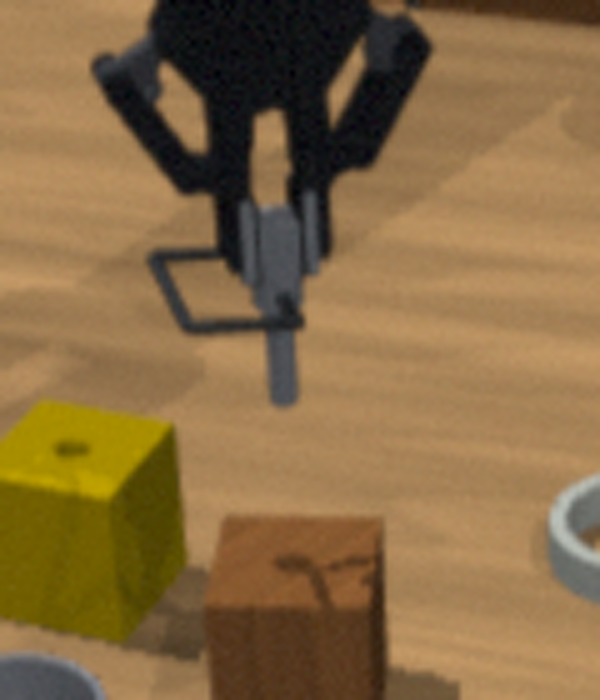

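View pics/t3.png

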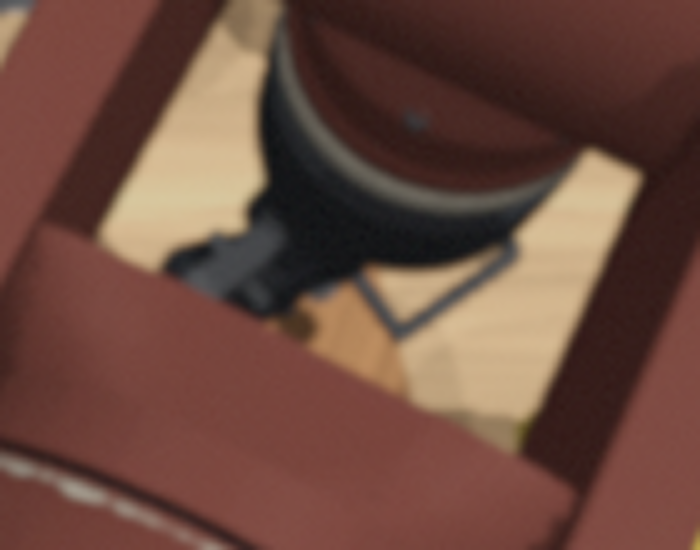

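Emit:
step_arm:
  moves:
    - [0, 0, -0.005, 0, 0, 0.1387, 0]
    - [0, 0, 0, 0, 0, 0.1387, 0]
    - [0, 0, 0, 0, 0, 0.1387, 0]
    - [0, 0, 0, 0, 0, 0.1387, 0]
    - [0, 0, 0, 0, 0, 0.1387, 0]
    - [0, 0, 0, 0, 0, 0.1387, 0]
    - [-0.0036, -0.0428, 0, 0, 0, 0, 0]
    - [-0.0036, -0.0428, 0, 0, 0, 0, 0]

```text
time: 5.25
tool_pos: [0.553, -0.1081, 0.2183]
tool_rot: [-0.001, 0.994, -0.112, -0.002]
contact_force: [1.8, 0.8, -2.1]
gripper_width: 0.195
```

Emit:
step_arm:
  moves:
    - [-0.0036, -0.0428, 0, 0, 0, 0, 0]
    - [-0.0036, -0.0428, 0, 0, 0, 0, 0]
    - [-0.0036, -0.0428, 0, 0, 0, 0, 0]
    - [-0.0036, -0.0428, 0, 0, 0, 0, 0]
    - [0, 0, 0, 0, 0, 0, 0]
    - [0, 0, 0, 0, 0, 0, 0]
    - [0, 0, 0, 0, 0, 0, 0]

```text
time: 5.95
tool_pos: [0.5773, 0.0608, 0.2197]
tool_rot: [0.0, 0.994, -0.111, -0.001]
contact_force: [-0.3, -0.3, -2.8]
gripper_width: 0.198
```

Run:
```python
from h import *
plan([.5784,.0617,.2],down(-.222))
p,d=grab_frame("scene"); crop("s",p,340,110,460,250,5,"pics/s4.png")
p,d=grab_frame("top"); crop("s",p,160,120,300,230,5,"pics/t4.png")
```

```text
t 5.95 pos [0.5773 0.0608 0.2197] F [-0.3 -0.3 -2.8] yaw x -0.223 gw 16.9
rotvec [ 0.001  0.003 -0.001] shift in present tool [ 0.0009 -0.0012  0.0197] shift after turn [ 0.0009 -0.0011  0.0197]
```

View pics/s4.png

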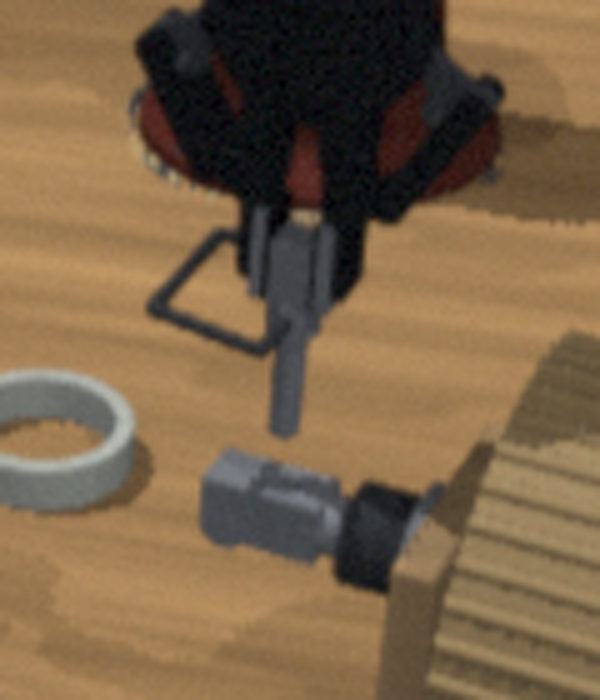

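View pics/t4.png

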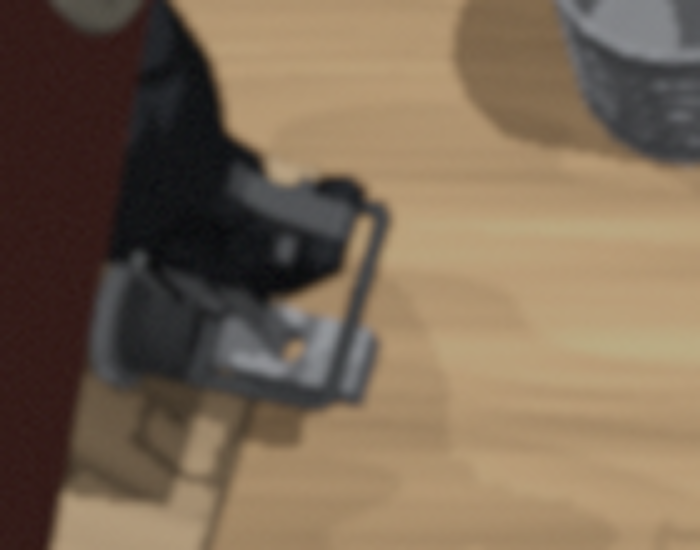

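Run:
```python
from h import *
S=lambda x,y:(340+(x+.5)/5-.5,110+(y+.5)/5-.5)
T=lambda x,y:(160+(x+.5)/5-.5,120+(y+.5)/5-.5)
for z in (.155,.158,.161,.164): print(z,"tip",at_z("scene",S(284,430),z).round(4))
print("tip predicted px if at tool axis", (np.array(proj("scene",[.5778,.0612,.160]))-[340,110])*5)
print("griptop pred", (np.array(proj("scene",[.5778,.0612,.246]))-[340,110])*5)
a,b=at_z("top",T(378,210),.214),at_z("top",T(322,398),.214);print(a,b,np.hypot(*(a-b)[:2]),np.arctan2(*(a-b)[1::-1]), (a+b)/2)
u=np.array([np.sin(.222),np.cos(.222),0]); print("pin xy from bar",(a+b)/2+u*.044)
```

```text
0.155 tip [0.5687 0.0612 0.155 ]
0.158 tip [0.5733 0.0617 0.158 ]
0.161 tip [0.5779 0.0622 0.161 ]
0.164 tip [0.5825 0.0627 0.164 ]
tip predicted px if at tool axis [279.23674867 429.67594873]
griptop pred [296.67941385 231.27813863]
[0.60160151 0.01446495 0.214     ] [0.54044773 0.02826147 0.214     ] 0.0626907401064813 -0.2218890099396339 [0.57102462 0.02136321 0.214     ]
pin xy from bar [0.58071259 0.06428341 0.214     ]
```

Emit:
step_arm:
  moves:
    - [0.0008, -0.001, 0.008, 0, 0, 0, 0]
    - [0, 0, 0.006, 0, 0, 0, 0]
    - [0, 0, 0.003, 0, 0, 0, 0]
    - [0, 0, 0.002, 0, 0, 0, 0]
    - [0, 0, 0, 0, 0, 0, 0]

```text
time: 6.55
tool_pos: [0.5788, 0.0622, 0.2018]
tool_rot: [0.0, 0.994, -0.111, -0.0]
contact_force: [-0.5, -0.5, -2.2]
gripper_width: 0.2
```

Emit:
step_arm:
  moves:
    - [0, 0, 0.002, 0, 0, 0, 0]
    - [0, 0, 0.002, 0, 0, 0, 0]
    - [0, 0, 0, 0, 0, 0, 0]

```text
time: 6.85
tool_pos: [0.579, 0.0624, 0.1981]
tool_rot: [0.0, 0.994, -0.111, -0.0]
contact_force: [0.1, 0.3, -2.6]
gripper_width: 0.198
```

Emit:
step_arm:
  moves:
    - [0, 0, 0.0015, 0, 0, 0, 0]
    - [0, 0, 0.0015, 0, 0, 0, 0]
    - [0, 0, 0, 0, 0, 0, 0]

```text
time: 7.15
tool_pos: [0.5788, 0.0622, 0.1951]
tool_rot: [0.0, 0.994, -0.111, -0.0]
contact_force: [-0.4, 0.0, -1.2]
gripper_width: 0.196
```

Emit:
step_arm:
  moves:
    - [0, 0, 0.0015, 0, 0, 0, 0]
    - [0, 0, 0, 0, 0, 0, 0]

```text
time: 7.35
tool_pos: [0.5788, 0.0622, 0.1935]
tool_rot: [0.0, 0.994, -0.111, -0.0]
contact_force: [-0.6, -0.2, -2.1]
gripper_width: 0.195
```

Emit:
step_arm:
  moves:
    - [0, 0, 0.002, 0, 0, 0, 0]
    - [0, 0, 0.002, 0, 0, 0, 0]
    - [0, 0, 0, 0, 0, 0, 0]

```text
time: 7.65
tool_pos: [0.5788, 0.0622, 0.1892]
tool_rot: [0.0, 0.994, -0.111, -0.0]
contact_force: [-1.7, -1.0, -3.2]
gripper_width: 0.196
```

Run:
```python
from h import *
plan([.5784,.0617,.2],down(-.222)); print(state()["ft_torque"].round(2))
p,d=grab_frame("scene"); crop("s",p,340,110,460,250,5,"pics/s5.png")
```

```text
t 7.65 pos [0.5788 0.0622 0.1892] F [-1.7 -1.  -3.2] yaw x -0.222 gw 16.8
rotvec [ 0.     0.001 -0.   ] shift in present tool [-0.0003  0.0006 -0.0108] shift after turn [-0.0003  0.0006 -0.0108]
[-0.24  0.38 -0.03]
```

View pics/s5.png

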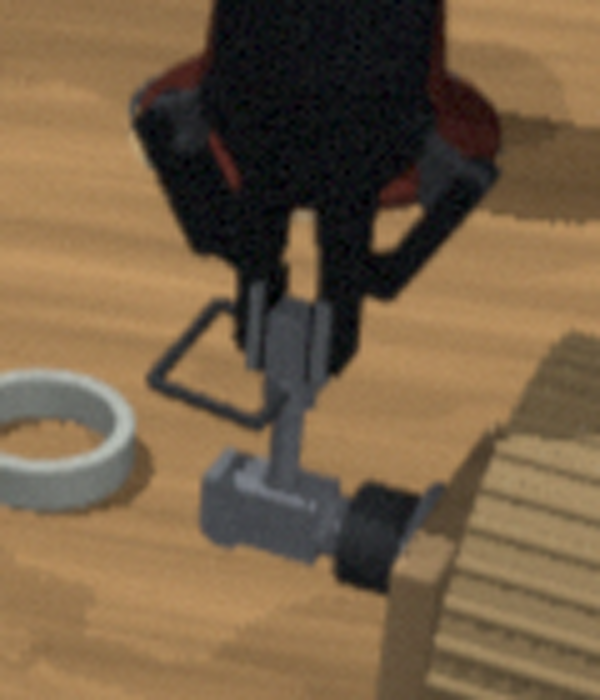

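Emit:
step_arm:
  moves:
    - [-0.0003, 0.0002, 0.003, 0, 0, 0, 0]
    - [0, 0, 0.003, 0, 0, 0, 0]
    - [0, 0, 0.003, 0, 0, 0, 0]
    - [0, 0, 0, 0, 0, 0, 0]

```text
time: 8.1
tool_pos: [0.5786, 0.0622, 0.18]
tool_rot: [-0.0, 0.994, -0.111, -0.0]
contact_force: [-0.7, -0.6, -2.5]
gripper_width: 0.193
```

Emit:
step_arm:
  moves:
    - [0, 0, 0.003, 0, 0, 0, 0]
    - [0, 0, 0.003, 0, 0, 0, 0]
    - [0, 0, 0.003, 0, 0, 0, 0]
    - [0, 0, 0, 0, 0, 0, 0]

```text
time: 8.5
tool_pos: [0.5786, 0.0622, 0.171]
tool_rot: [-0.0, 0.994, -0.111, -0.0]
contact_force: [-0.6, -1.3, -4.0]
gripper_width: 0.199
```

Emit:
step_arm:
  moves:
    - [0, 0, 0.003, 0, 0, 0, 0]
    - [0, 0, 0.003, 0, 0, 0, 0]
    - [0, 0, 0.003, 0, 0, 0, 0]
    - [0, 0, 0.003, 0, 0, 0, 0]
    - [0, 0, 0, 0, 0, 0, 0]

```text
time: 9.0
tool_pos: [0.5786, 0.0622, 0.159]
tool_rot: [0.0, 0.994, -0.111, -0.0]
contact_force: [-1.0, -1.7, -3.4]
gripper_width: 0.196
```

Emit:
step_arm:
  moves:
    - [0, 0, 0.002, 0, 0, 0, 0]
    - [0, 0, 0.002, 0, 0, 0, 0]
    - [0, 0, 0, 0, 0, 0, 0]

```text
time: 9.3
tool_pos: [0.5787, 0.0621, 0.1555]
tool_rot: [0.0, 0.994, -0.111, -0.0]
contact_force: [-2.5, -2.6, -1.4]
gripper_width: 0.198
```

Emit:
step_arm:
  moves:
    - [-0.0004, 0.0004, 0.001, 0, 0, 0, 0]
    - [0, 0, 0.001, 0, 0, 0, 0]
    - [0, 0, 0, 0, 0, 0, 0]

```text
time: 9.6
tool_pos: [0.5786, 0.0621, 0.1537]
tool_rot: [-0.0, 0.994, -0.111, 0.0]
contact_force: [-0.5, -0.5, -2.3]
gripper_width: 0.2
```

Emit:
step_arm:
  moves:
    - [0, 0, 0.001, 0, 0, 0, 0]
    - [0, 0, 0, 0, 0, 0, 0]

```text
time: 9.8
tool_pos: [0.5785, 0.0621, 0.1527]
tool_rot: [-0.0, 0.994, -0.111, 0.0]
contact_force: [-0.3, -0.4, -2.3]
gripper_width: 0.199
```

Emit:
step_arm:
  moves:
    - [0, 0, 0.001, 0, 0, 0, 0]
    - [0, 0, 0, 0, 0, 0, 0]

```text
time: 10.0
tool_pos: [0.5785, 0.0621, 0.1518]
tool_rot: [-0.0, 0.994, -0.111, 0.0]
contact_force: [0.7, 0.4, -2.5]
gripper_width: 0.198
```

Emit:
step_arm:
  moves:
    - [0, 0, 0.001, 0, 0, 0, 0]
    - [0, 0, 0, 0, 0, 0, 0]

```text
time: 10.2
tool_pos: [0.5786, 0.062, 0.1517]
tool_rot: [-0.0, 0.994, -0.111, 0.0]
contact_force: [-2.4, -0.3, 3.3]
gripper_width: 0.197
```

Emit:
step_arm:
  moves:
    - [0, 0, 0.001, 0, 0, 0, 0]
    - [0, 0, 0, 0, 0, 0, 0]

```text
time: 10.4
tool_pos: [0.5786, 0.062, 0.1517]
tool_rot: [-0.0, 0.994, -0.111, 0.0]
contact_force: [-5.0, 0.1, 7.7]
gripper_width: 0.194
```

Run:
```python
from h import *
plan([.5784,.0617,.2],down(-.222)); print(state()["ft_torque"].round(2))
p,d=grab_frame("scene"); crop("s",p,340,110,460,250,5,"pics/s6.png")
```

```text
t 10.4 pos [0.5786 0.062  0.1517] F [-5.   0.1  7.7] yaw x -0.222 gw 16.5
rotvec [-0.    -0.001 -0.   ] shift in present tool [-0.0001  0.0003 -0.0483] shift after turn [-0.0001  0.0004 -0.0483]
[ 0.08  0.88 -0.01]
```

View pics/s6.png

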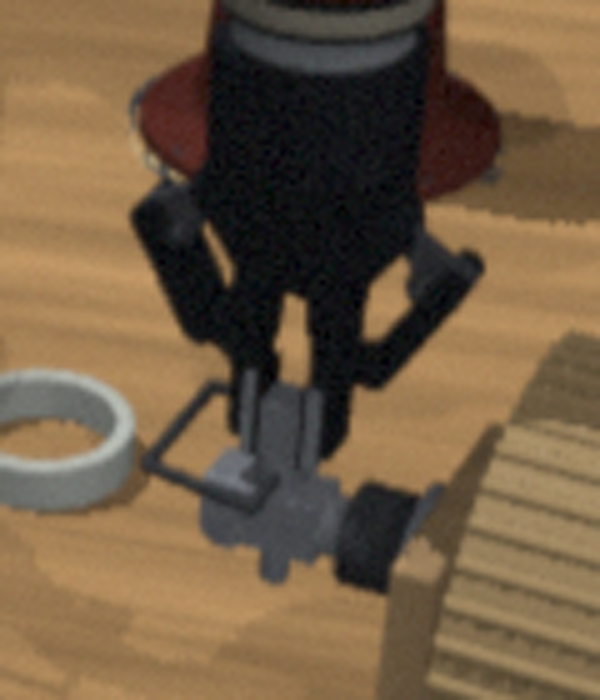

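Emit:
step_arm:
  moves:
    - [0, 0, -0.0015, 0, 0, 0, 0]
    - [0, 0, 0, 0, 0, 0, 0.03]
    - [0, 0, 0, 0, 0, 0, 0.034]
    - [0, 0, 0, 0, 0, 0, 0.034]
    - [0, 0, 0, 0, 0, 0, 0.034]

```text
time: 10.95
tool_pos: [0.5783, 0.0619, 0.1511]
tool_rot: [-0.0, 0.994, -0.111, -0.0]
contact_force: [-0.0, 0.3, -0.6]
gripper_width: 0.398
```

Emit:
step_arm:
  moves:
    - [0, 0, -0.005, 0, 0, 0, 0.034]
    - [0, 0, -0.02, 0, 0, 0, 0.034]
    - [0, 0, -0.04, 0, 0, 0, 0.034]
    - [0, 0, -0.02, 0, 0, 0, 0.034]
    - [0, 0, 0, 0, 0, 0, 0.034]
    - [0, 0, 0, 0, 0, 0, 0.034]

```text
time: 11.55
tool_pos: [0.5784, 0.0619, 0.2365]
tool_rot: [-0.0, 0.994, -0.111, 0.0]
contact_force: [-0.0, -0.6, -0.9]
gripper_width: 0.4
```

Run:
```python
from h import *
plan([.5784,.0617,.2],down(-.222)); print(state()["ft_torque"].round(2))
p,d=grab_frame("scene"); crop("s",p,340,110,460,250,5,"pics/s7.png")
p,d=grab_frame("top"); crop("s",p,160,120,300,230,5,"pics/t7.png")
```

```text
t 11.55 pos [0.5784 0.0619 0.2365] F [-0.  -0.6 -0.9] yaw x -0.222 gw 34.2
rotvec [-0.    -0.001 -0.   ] shift in present tool [0.     0.0002 0.0365] shift after turn [0.0001 0.0002 0.0365]
[-0.04  0.02 -0.03]
```

View pics/s7.png

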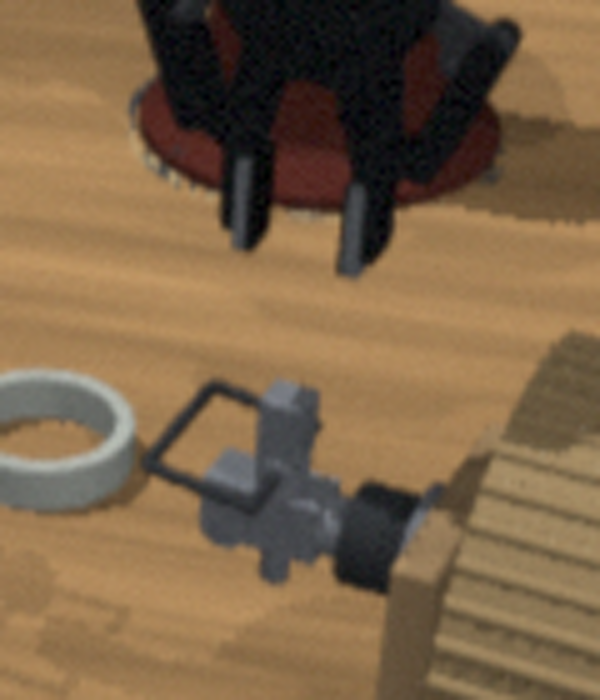

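View pics/t7.png

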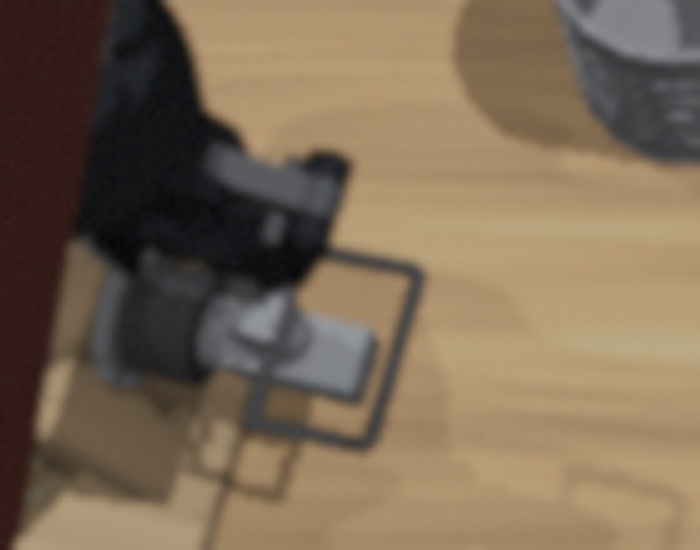

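Emit:
step_arm:
  moves:
    - [0, 0.045, 0, 0, 0, 0, 0.031]
    - [0, 0.045, 0, 0, 0, 0, 0.031]
    - [0, 0, 0, 0, 0, -0.1428, 0.031]
    - [0, 0, 0, 0, 0, -0.1428, 0.031]
    - [0, 0, 0, 0, 0, -0.1428, 0.031]
    - [0, 0, 0, 0, 0, -0.1428, 0.031]
    - [0, 0, 0, 0, 0, -0.1428, 0.031]
    - [0, 0, 0, 0, 0, -0.1428, 0.031]

```text
time: 12.45
tool_pos: [0.5574, -0.0258, 0.234]
tool_rot: [-0.001, 0.949, 0.315, -0.002]
contact_force: [-0.2, -1.3, 0.4]
gripper_width: 0.363
```

Emit:
step_arm:
  moves:
    - [0, 0, 0, 0, 0, -0.1428, 0.031]
    - [0, 0, 0, 0, 0, -0.1428, 0.031]
    - [0, 0, 0, 0, 0, -0.1428, 0.031]
    - [0, 0, 0, 0, 0, -0.1428, 0.031]
    - [0, 0, 0, 0, 0, -0.1428, 0.031]
    - [0, 0, 0, 0, 0.133, 0, 0.031]
    - [0, 0, 0, 0, 0.133, 0, 0.031]
    - [0, 0, 0, 0, 0.133, 0, 0.031]

```text
time: 13.25
tool_pos: [0.558, -0.0254, 0.2353]
tool_rot: [-0.126, 0.765, 0.612, 0.157]
contact_force: [0.6, -0.2, -0.2]
gripper_width: 0.365
```

Emit:
step_arm:
  moves:
    - [0, 0, 0, 0, 0.133, 0, 0.031]
    - [0, 0, 0, 0, 0.133, 0, 0.031]
    - [0, 0, 0, 0, 0.133, 0, 0.031]
    - [0, 0, 0, 0, 0, 0, 0.031]
    - [0, 0, 0, 0, 0, 0, 0.031]

```text
time: 13.75
tool_pos: [0.5578, -0.026, 0.2345]
tool_rot: [-0.243, 0.721, 0.574, 0.302]
contact_force: [0.5, 0.8, 0.8]
gripper_width: 0.362
```

```bash
cat >> h.py <<'E'
PIN=np.array([.5785,.062,.138]); EY=np.array([np.sin(.222),np.cos(.222),0]); EX=np.array([np.cos(.222),-np.sin(.222),0]); EZ=np.array([0,0,1.])
def tilted(b): 
    z=np.sin(b)*EY-np.cos(b)*EZ; x=np.cos(b)*EY+np.sin(b)*EZ; return Ro.from_matrix(np.stack([x,np.cross(z,x),z],1))
def ringpt(a,b,gap=3,off=7):
    R=tilted(b).as_matrix(); bar=PIN+EZ*.008+.044*(-np.cos(a)*EY-np.sin(a)*EZ)
    return bar-R[:,2]*gap/1000-R[:,0]*off/1000
def local(s=None):
    s=s or state(); v=s["tool_pos"]-PIN; return (np.array([v@EX,v@EY,v[2]])*1000).round(1)
E
python3 - <<'E'
from h import *
s=state();print(s["joint_pos"].round(2),local(s))
b=.8
plan(ringpt(0,b,15),tilted(b))
for a in np.arange(0,1.45,.1):
    v=ringpt(a,b)-PIN; print(round(a,2),(np.array([v@EY,v[2]])*1000).round(1), (tilted(b).inv().apply(ringpt(a,b)-ringpt(a-.1,b))*1000).round(1))
E
```

```text
[-0.54 -0.04  1.84  0.75  1.63 -0.38] [ -0.8 -90.4  96.5]
t 13.75 pos [ 0.5578 -0.026   0.2345] F [0.5 0.8 0.8] yaw x 1.344 gw 30.9
rotvec [-0.001  0.003 -0.004] shift in present tool [-0.0379  0.0011  0.0801] shift after turn [-0.0382  0.0008  0.08  ]
0.0 [-51.    5.1] [-3.3  0.   2.9]
0.1 [-50.8   0.7] [-3.  -0.   3.2]
0.2 [-50.2  -3.7] [-2.7 -0.   3.5]
0.3 [-49.1  -7.9] [-2.3  0.   3.7]
0.4 [-47.6 -12.1] [-1.9  0.   4. ]
0.5 [-45.6 -16. ] [-1.5 -0.   4.1]
0.6 [-43.3 -19.8] [-1.1  0.   4.3]
0.7 [-40.7 -23.3] [-0.7 -0.   4.3]
0.8 [-37.7 -26.5] [-0.2  0.   4.4]
0.9 [-34.4 -29.4] [0.2 0.  4.4]
1.0 [-30.8 -32. ] [ 0.7 -0.   4.3]
1.1 [-27.  -34.1] [1.1 0.  4.3]
1.2 [-23.  -35.9] [ 1.5 -0.   4.1]
1.3 [-18.8 -37.3] [1.9 0.  4. ]
1.4 [-14.5 -38.3] [2.3 0.  3.7]
```

Emit:
step_arm:
  moves:
    - [-0.019, 0.0005, 0.04, 0, 0, 0, 0.031]
    - [-0.019, 0.0005, 0.04, 0, 0, 0, 0.031]
    - [0, 0, 0, 0, 0, 0, 0.031]
    - [0, 0, 0, 0, 0, 0, 0.031]

```text
time: 14.15
tool_pos: [0.5662, 0.0049, 0.1539]
tool_rot: [-0.243, 0.719, 0.576, 0.303]
contact_force: [-0.6, 0.4, 0.1]
gripper_width: 0.364
```

Run:
```python
from h import *
print(local()); plan(ringpt(0,.8),tilted(.8))
p,d=grab_frame("scene"); crop("s",p,320,110,460,250,5,"pics/s8.png")
p,d=grab_frame("top"); crop("s",p,160,120,300,230,5,"pics/t8.png")
```

```text
[  0.6 -58.4  15.9]
t 14.15 pos [0.5662 0.0049 0.1539] F [-0.6  0.4  0.1] yaw x 1.35 gw 31.1
rotvec [-0.001  0.002  0.001] shift in present tool [-0.0026 -0.0006  0.0128] shift after turn [-0.0027 -0.0006  0.0128]
```

View pics/s8.png

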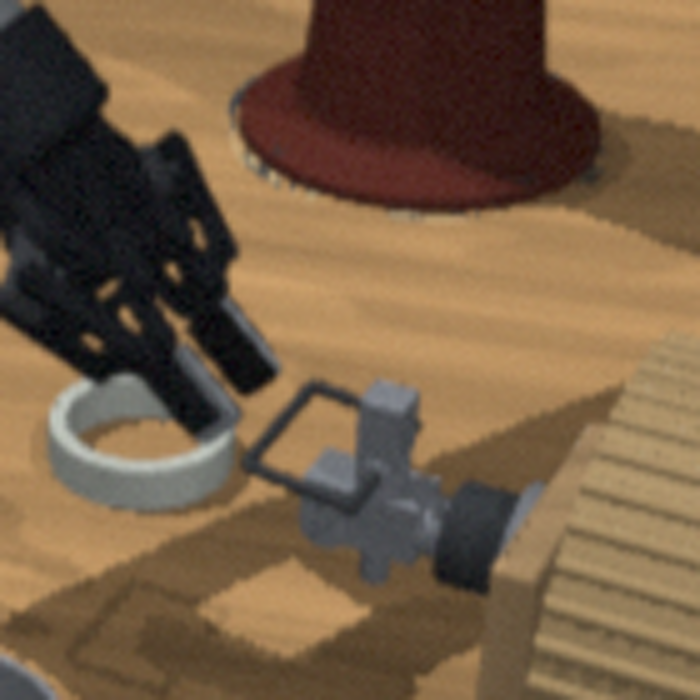

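View pics/t8.png

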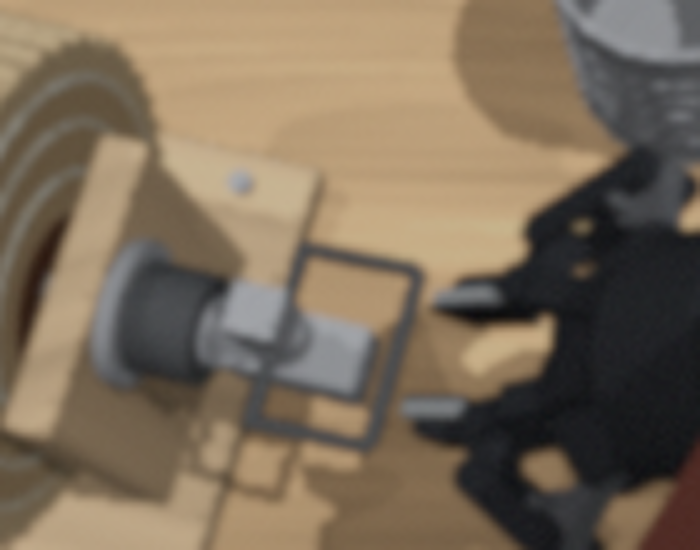

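Run:
```python
from h import *
s=state();R=Rt(s).as_matrix();print(R.round(3))
for r in (0,.005):
  for sg in (1,-1):
    for ox in (.011,-.011):
      P=s["tool_pos"]+R[:,1]*sg*.0155-R[:,2]*r+R[:,0]*ox
      print(r,sg,ox,((np.array(proj("top",P))-[160,120])*5).round(0),((np.array(proj("scene",P))-[320,110])*5).round(0))
b=PIN+EZ*.008-.044*EY
for e in (.03,-.03): print("bar",((np.array(proj("top",b+EX*e))-[160,120])*5).round(0),((np.array(proj("scene",b+EX*e))-[320,110])*5).round(0))
```

```text
[[ 0.151  0.975  0.16 ]
 [ 0.683 -0.22   0.697]
 [ 0.715  0.005 -0.699]]
0 1 0.011 [424. 303.] [237. 410.]
0 1 -0.011 [475. 325.] [199. 434.]
0 -1 0.011 [399. 390.] [270. 372.]
0 -1 -0.011 [451. 411.] [233. 396.]
0.005 1 0.011 [432. 303.] [229. 400.]
0.005 1 -0.011 [483. 325.] [191. 424.]
0.005 -1 0.011 [407. 390.] [262. 362.]
0.005 -1 -0.011 [459. 411.] [225. 386.]
bar [421. 280.] [241. 470.]
bar [373. 444.] [303. 395.]
```

Emit:
step_arm:
  moves:
    - [-0.0027, -0.0006, 0.0128, 0, 0, 0, 0.031]
    - [-0.003, 0, 0.0032, 0, 0, 0, 0.031]
    - [-0.0027, 0, 0.0035, 0, 0, 0, 0.031]
    - [0, 0, 0, 0, 0, 0, 0.031]

```text
time: 14.65
tool_pos: [0.567, 0.012, 0.1329]
tool_rot: [-0.243, 0.72, 0.575, 0.303]
contact_force: [-0.5, -0.5, -0.7]
gripper_width: 0.362
```

Emit:
step_arm:
  moves:
    - [-0.0023, 0, 0.0037, 0, 0, 0, 0.031]
    - [-0.0019, 0, 0.004, 0, 0, 0, 0.031]
    - [-0.0015, 0, 0.0041, 0, 0, 0, 0.031]
    - [0, 0, 0, 0, 0, 0, 0.031]

```text
time: 15.05
tool_pos: [0.5679, 0.0166, 0.1204]
tool_rot: [-0.243, 0.72, 0.575, 0.303]
contact_force: [0.4, 0.2, 0.5]
gripper_width: 0.361
```

Run:
```python
from h import *
print(local()); plan(ringpt(0.5,.8),tilted(.8))
p,d=grab_frame("scene"); crop("s",p,320,110,460,250,5,"pics/s9.png")
p,d=grab_frame("top"); crop("s",p,160,120,300,230,5,"pics/t9.png")
```

```text
[ -0.4 -46.6 -17.6]
t 15.05 pos [0.5679 0.0166 0.1204] F [0.4 0.2 0.5] yaw x 1.347 gw 30.8
rotvec [-0.001  0.002 -0.001] shift in present tool [ 0.0018  0.0004 -0.0004] shift after turn [ 0.0018  0.0004 -0.0004]
```

View pics/s9.png

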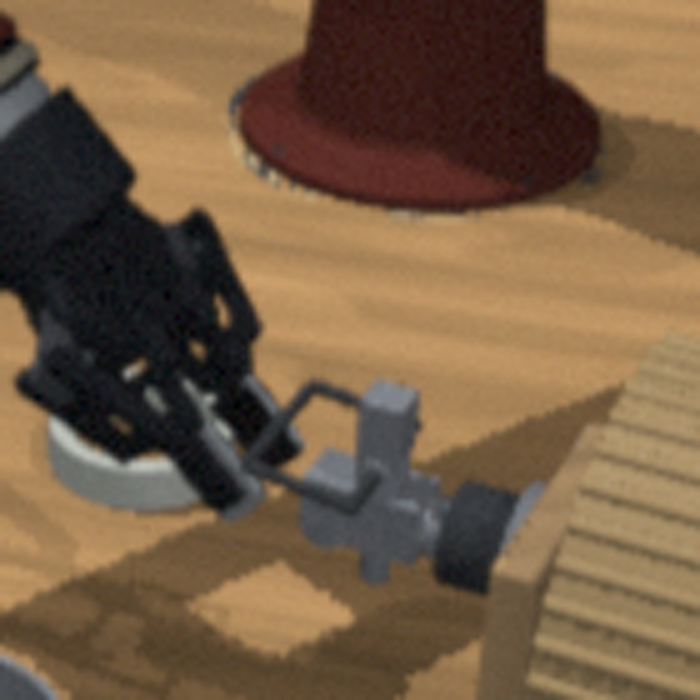

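Emit:
step_arm:
  moves:
    - [0, 0, -0.02, 0, 0, 0, 0.031]
    - [0, 0, -0.02, 0, 0, 0, 0.031]
    - [0, 0, 0, 0, 0, 0, 0.031]
    - [0, 0, 0, 0, 0, 0, 0.031]

```text
time: 15.55
tool_pos: [0.5623, -0.0118, 0.1494]
tool_rot: [-0.242, 0.72, 0.575, 0.304]
contact_force: [-0.9, 0.9, -0.1]
gripper_width: 0.369
```

Run:
```python
from h import *
print(local()); b=.8;plan(ringpt(0,b,14,-2),tilted(b))
off=lambda a:np.interp(a,[0,.6,1.37],[-2,-2,5])
prev=ringpt(0,b,14,-2)
for a in [0,.1,.2,.3,.4,.5,.6,.7,.8,.9,1,1.1,1.2,1.3,1.37,1.42]:
    q=ringpt(a,b,0,off(a)); print(a,(tilted(b).inv().apply(q-prev)*1000).round(1)); prev=q
```

```text
[  0.5 -75.6  11.4]
t 15.55 pos [ 0.5623 -0.0118  0.1494] F [-0.9  0.9 -0.1] yaw x 1.349 gw 31.6
rotvec [ 0.001  0.002 -0.   ] shift in present tool [ 0.0216 -0.0005  0.011 ] shift after turn [ 0.0216 -0.0005  0.011 ]
0 [-0. -0. 14.]
0.1 [-3.  -0.   3.2]
0.2 [-2.7 -0.   3.5]
0.3 [-2.3  0.   3.7]
0.4 [-1.9  0.   4. ]
0.5 [-1.5 -0.   4.1]
0.6 [-1.1  0.   4.3]
0.7 [-1.6  0.   4.3]
0.8 [-1.1 -0.   4.4]
0.9 [-0.7  0.   4.4]
1 [-0.3 -0.   4.3]
1.1 [0.2 0.  4.3]
1.2 [ 0.6 -0.   4.1]
1.3 [1. 0. 4.]
1.37 [ 0.9 -0.   2.6]
1.42 [1.2 0.  1.8]
```

Emit:
step_arm:
  moves:
    - [0.0216, -0.0005, 0, 0, 0, 0, 0.031]
    - [0, 0, 0.011, 0, 0, 0, 0.031]
    - [0, 0, 0.014, 0, 0, 0, 0.031]
    - [-0.003, 0, 0.0032, 0, 0, 0, 0.031]
    - [-0.0027, 0, 0.0035, 0, 0, 0, 0.031]
    - [-0.0023, 0, 0.0037, 0, 0, 0, 0.031]
    - [0, 0, 0, 0, 0, 0, 0.031]

```text
time: 16.25
tool_pos: [0.5687, 0.0228, 0.133]
tool_rot: [-0.243, 0.72, 0.575, 0.303]
contact_force: [0.3, -0.2, -0.1]
gripper_width: 0.364
```

Run:
```python
from h import *
print(local()); plan(ringpt(0.3,.8,0,-2),tilted(.8))
p,d=grab_frame("scene"); crop("s",p,320,110,460,250,5,"pics/s10.png")
```

```text
[ -0.9 -40.4  -5. ]
t 16.25 pos [0.5687 0.0228 0.133 ] F [ 0.3 -0.2 -0.1] yaw x 1.346 gw 31.1
rotvec [-0.001  0.002 -0.002] shift in present tool [ 0.0009  0.0009 -0.0012] shift after turn [ 0.0009  0.0009 -0.0011]
```

View pics/s10.png

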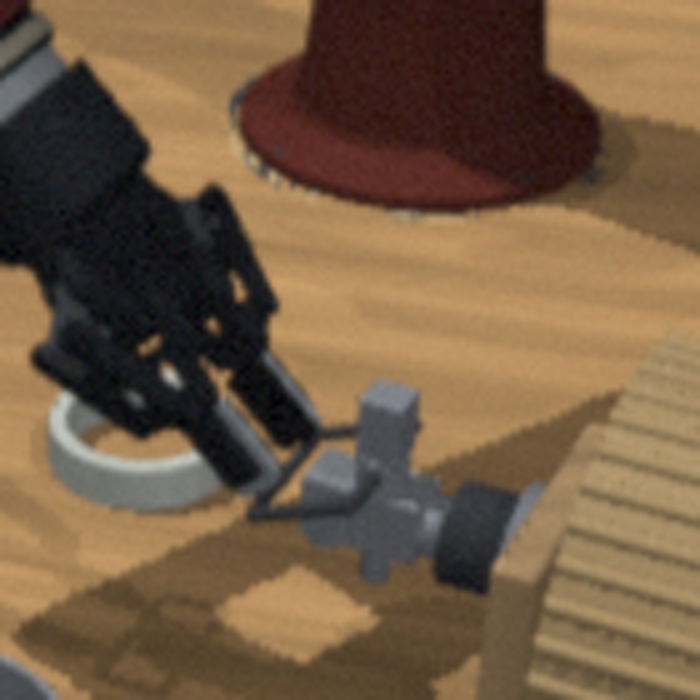

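Run:
```python
from h import *
for a in (0.2,.3,.4,.5):
  b=PIN+EZ*.008+.044*(-np.cos(a)*EY-np.sin(a)*EZ)
  print(a,[((np.array(proj("scene",b+EX*e))-[320,110])*5).round(0) for e in (.032,-.032)])
s=state();R=Rt(s).as_matrix()
for r in (0,.005):
  for sg in (1,-1):
    for ox in (.011,-.011):
      P=s["tool_pos"]+R[:,1]*sg*.0155-R[:,2]*r+R[:,0]*ox
      print(r,sg,ox,((np.array(proj("scene",P))-[320,110])*5).round(0))
```

```text
0.2 [array([240., 492.]), array([306., 412.])]
0.3 [array([242., 502.]), array([308., 421.])]
0.4 [array([245., 512.]), array([311., 431.])]
0.5 [array([249., 522.]), array([315., 440.])]
0 1 0.011 [283. 468.]
0 1 -0.011 [245. 491.]
0 -1 0.011 [315. 429.]
0 -1 -0.011 [277. 452.]
0.005 1 0.011 [275. 458.]
0.005 1 -0.011 [237. 481.]
0.005 -1 0.011 [307. 419.]
0.005 -1 -0.011 [269. 442.]
```

Emit:
step_arm:
  moves:
    - [-0.0015, 0.0005, 0.0041, 0, 0, 0, 0.031]
    - [-0.0015, 0.0003, 0.0043, 0, 0, 0, 0.031]
    - [-0.0016, 0, 0.0043, 0, 0, 0, 0.031]
    - [0, 0, 0, 0, 0, 0, 0.031]

```text
time: 16.7
tool_pos: [0.5709, 0.0284, 0.1213]
tool_rot: [-0.243, 0.72, 0.575, 0.303]
contact_force: [-0.2, -0.2, 0.2]
gripper_width: 0.358
```

Emit:
step_arm:
  moves:
    - [-0.0011, 0, 0.003, 0, 0, 0, 0.031]
    - [0, 0, 0, 0, 0, 0, 0.031]

```text
time: 16.9
tool_pos: [0.5715, 0.0295, 0.1189]
tool_rot: [-0.243, 0.72, 0.575, 0.303]
contact_force: [0.1, 0.2, 0.9]
gripper_width: 0.36
```

```bash
cat > chk.py <<'E'
import sys
from h import *
a=float(sys.argv[1]);k=sys.argv[2]
s=state();R=Rt(s).as_matrix();print(local(s),"F ex,ey,ez",(s["contact_force"]@EX).round(1),(s["contact_force"]@EY).round(1),s["contact_force"][2].round(1),"Fz tool",(R[:,2]@s["contact_force"]).round(1),"gw",s["gripper_width"]*85.4)
v=tilted(.8).inv().apply(ringpt(a,.8,0,0)-s["tool_pos"])*1000; print("bar in tool if a",a,v.round(1))
for q in (a-.1,a,a+.1):
  b=PIN+EZ*.008+.044*(-np.cos(q)*EY-np.sin(q)*EZ)
  print(round(q,2),[((np.array(proj("scene",b+EX*e))-[320,110])*5).round(0) for e in (.032,-.032)])
p,d=grab_frame("scene"); crop("s",p,320,110,460,250,5,f"pics/s{k}.png")
p,d=grab_frame("top"); crop("s",p,160,120,300,230,5,f"pics/t{k}.png")
E
python3 chk.py .8 11
```

```text
[  0.3 -33.2 -19.1] F ex,ey,ez 0.0 0.2 0.9 Fz tool -0.5 gw 30.708756651517813
bar in tool if a 0.8 [-1.4 -0.3  5. ]
0.7 [array([260., 540.]), array([325., 458.])]
0.8 [array([267., 549.]), array([331., 467.])]
0.9 [array([274., 558.]), array([339., 475.])]
```

View pics/s11.png

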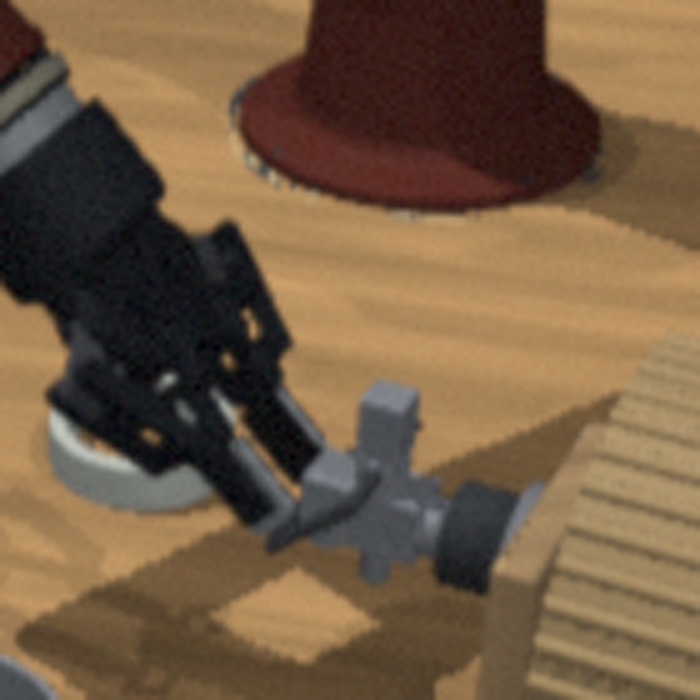

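Emit:
step_arm:
  moves:
    - [-0.0008, 0, 0.003, 0, 0, 0, 0.031]
    - [0, 0, 0, 0, 0, 0, 0.031]

```text
time: 17.2
tool_pos: [0.5723, 0.0306, 0.1166]
tool_rot: [-0.242, 0.72, 0.575, 0.304]
contact_force: [0.0, -0.6, 0.1]
gripper_width: 0.368
```

Emit:
step_arm:
  moves:
    - [-0.0005, 0, 0.002, 0, 0, 0, 0.031]
    - [0, 0, 0, 0, 0, 0, 0.031]

```text
time: 17.4
tool_pos: [0.5726, 0.0313, 0.115]
tool_rot: [-0.242, 0.72, 0.575, 0.303]
contact_force: [-0.8, -4.4, 1.1]
gripper_width: 0.364
```

Emit:
step_arm:
  moves:
    - [-0.0004, 0, 0.002, 0, 0, 0, 0.031]
    - [0, 0, 0, 0, 0, 0, 0.031]

```text
time: 17.6
tool_pos: [0.5729, 0.0321, 0.1133]
tool_rot: [-0.241, 0.72, 0.575, 0.303]
contact_force: [-0.9, -5.0, 1.2]
gripper_width: 0.362
```

Emit:
step_arm:
  moves:
    - [-0.0003, 0, 0.002, 0, 0, 0, 0.031]
    - [0, 0, 0, 0, 0, 0, 0.031]

```text
time: 17.8
tool_pos: [0.5731, 0.0333, 0.1116]
tool_rot: [-0.241, 0.72, 0.575, 0.303]
contact_force: [-0.4, -5.3, 1.6]
gripper_width: 0.362
```

Emit:
step_arm:
  moves:
    - [-0.0001, 0, 0.002, 0, 0, 0, 0.031]
    - [0, 0, 0, 0, 0, 0, 0.031]

```text
time: 18.0
tool_pos: [0.5734, 0.0348, 0.11]
tool_rot: [-0.242, 0.72, 0.575, 0.303]
contact_force: [-1.1, -4.1, 0.2]
gripper_width: 0.364
```

```bash
python3 chk.py 1.0 12
```

```text
[  1.  -27.7 -28. ] F ex,ey,ez -0.1 -4.2 0.2 Fz tool -3.2 gw 31.099152779994707
bar in tool if a 1.0 [ 2.  -1.   3.5]
0.9 [array([274., 558.]), array([339., 475.])]
1.0 [array([283., 566.]), array([346., 483.])]
1.1 [array([291., 573.]), array([355., 490.])]
```

View pics/s12.png

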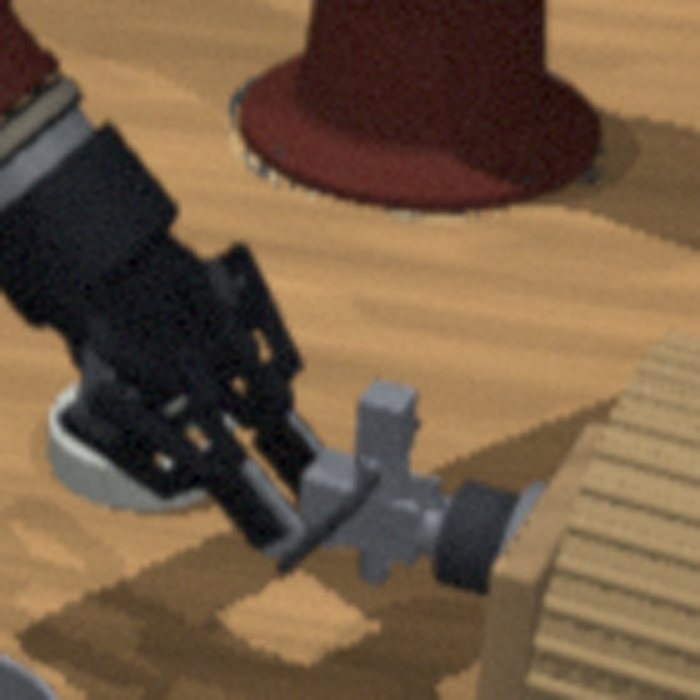

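Emit:
step_arm:
  moves:
    - [0.0002, 0, 0.002, 0, 0, 0, 0.031]
    - [0.0002, 0, 0.002, 0, 0, 0, 0.031]
    - [0, 0, 0, 0, 0, 0, 0.031]

```text
time: 18.4
tool_pos: [0.574, 0.0389, 0.1076]
tool_rot: [-0.243, 0.72, 0.575, 0.304]
contact_force: [2.0, -1.1, 1.1]
gripper_width: 0.361
```

Emit:
step_arm:
  moves:
    - [0.0004, 0, 0.002, 0, 0, 0, 0.031]
    - [0.0005, 0, 0.002, 0, 0, 0, 0.031]
    - [0, 0, 0, 0, 0, 0, 0.031]

```text
time: 18.7
tool_pos: [0.5739, 0.0428, 0.1048]
tool_rot: [-0.243, 0.72, 0.575, 0.303]
contact_force: [-0.5, 0.7, 0.8]
gripper_width: 0.363
```

```bash
python3 chk.py 1.2 13
```

```text
[ -0.2 -19.8 -33.2] F ex,ey,ez -0.7 0.6 0.8 Fz tool -0.1 gw 31.031023092656085
bar in tool if a 1.2 [2.8 0.2 2.6]
1.1 [array([291., 573.]), array([355., 490.])]
1.2 [array([301., 580.]), array([364., 496.])]
1.3 [array([310., 586.]), array([373., 501.])]
```

View pics/s13.png

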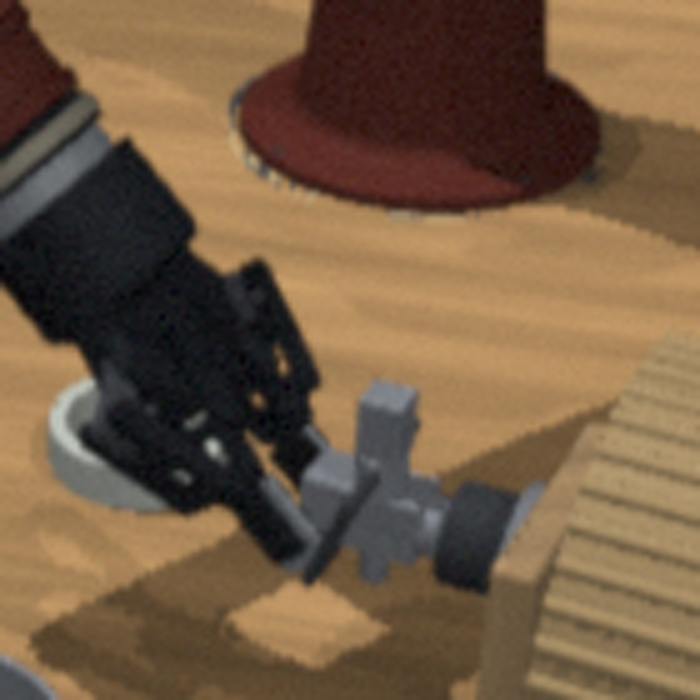

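Emit:
step_arm:
  moves:
    - [0.0005, 0, 0.002, 0, 0, 0, 0.031]
    - [0.0006, 0, 0.002, 0, 0, 0, 0.031]
    - [0, 0, 0, 0, 0, 0, 0.031]

```text
time: 19.1
tool_pos: [0.5752, 0.0459, 0.1032]
tool_rot: [-0.243, 0.72, 0.575, 0.303]
contact_force: [-0.2, 0.0, -0.5]
gripper_width: 0.365
```

Emit:
step_arm:
  moves:
    - [0.0005, 0, 0.0015, 0, 0, 0, 0.031]
    - [0, 0, 0, 0, 0, 0, 0.031]

```text
time: 19.3
tool_pos: [0.5756, 0.0471, 0.1026]
tool_rot: [-0.243, 0.72, 0.575, 0.303]
contact_force: [-0.4, -0.8, 0.1]
gripper_width: 0.363
```

Emit:
step_arm:
  moves:
    - [0.0005, 0, 0.0015, 0, 0, 0, 0.031]
    - [0, 0, 0, 0, 0, 0, 0.031]

```text
time: 19.5
tool_pos: [0.576, 0.0485, 0.1021]
tool_rot: [-0.243, 0.72, 0.575, 0.304]
contact_force: [0.0, 0.1, 0.4]
gripper_width: 0.366
```

```bash
python3 chk.py 1.37 14
```

```text
[  0.6 -13.8 -35.9] F ex,ey,ez 0.0 0.1 0.4 Fz tool -0.2 gw 31.221113018428312
bar in tool if a 1.37 [ 4.1 -0.6  3. ]
1.27 [array([307., 584.]), array([370., 500.])]
1.37 [array([318., 589.]), array([380., 505.])]
1.47 [array([328., 594.]), array([390., 509.])]
```

View pics/s14.png

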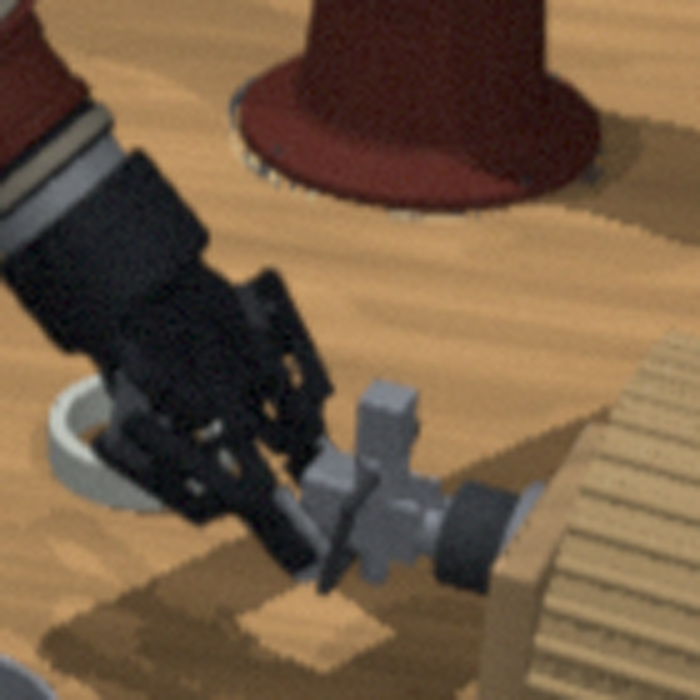

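Bar end at (326,590), ring about 1.35, near its stop. One more small feel for the stop.

Emit:
step_arm:
  moves:
    - [0.0004, 0, 0.001, 0, 0, 0, 0.031]
    - [0, 0, 0, 0, 0, 0, 0.031]

```text
time: 19.8
tool_pos: [0.5763, 0.0493, 0.1018]
tool_rot: [-0.242, 0.72, 0.575, 0.304]
contact_force: [-1.5, -1.6, 2.0]
gripper_width: 0.363
```

Emit:
step_arm:
  moves:
    - [0.0004, 0, 0.001, 0, 0, 0, 0.031]
    - [0, 0, 0, 0, 0, 0, 0.031]

```text
time: 20.0
tool_pos: [0.5765, 0.0497, 0.1014]
tool_rot: [-0.242, 0.72, 0.575, 0.303]
contact_force: [-2.5, -4.4, 3.3]
gripper_width: 0.365
```

Emit:
step_arm:
  moves:
    - [0, 0, -0.005, 0, 0, 0, 0.031]
    - [0, 0, -0.02, 0, 0, 0, 0.031]
    - [0, 0, -0.04, 0, 0, 0, 0.031]
    - [0, 0, -0.045, 0, 0, 0, 0.031]
    - [0, 0, -0.04, 0, 0, 0, 0.031]
    - [0, 0, 0, 0, 0, 0, 0.031]
    - [0, 0, 0, 0, 0, 0, 0.031]

```text
time: 20.7
tool_pos: [0.5529, -0.055, 0.2061]
tool_rot: [-0.242, 0.72, 0.575, 0.304]
contact_force: [-0.3, 0.1, -1.1]
gripper_width: 0.363
```

```bash
python3 chk.py 1.37 15
python3 - <<'E'
from h import *
for n in("scene","top"):
    p,d=grab_frame(n);cv2.imwrite(f"pics/{n}F.png",p[:,:,::-1])
for q in ("tin_big_mid","tin_small_mid"): print([np.round(r["point"],1) for r in cut_out("top",q)[:1]])
E
```

```text
[   0.8 -119.8   68.1] F ex,ey,ez -0.3 0.1 -1.1 Fz tool 0.8 gw 30.98153872566095
bar in tool if a 1.37 [  3.2  -0.8 151.6]
1.27 [array([307., 584.]), array([370., 500.])]
1.37 [array([318., 589.]), array([380., 505.])]
1.47 [array([328., 594.]), array([390., 509.])]
[]
[array([384.2, 135.8])]
```

View pics/s15.png

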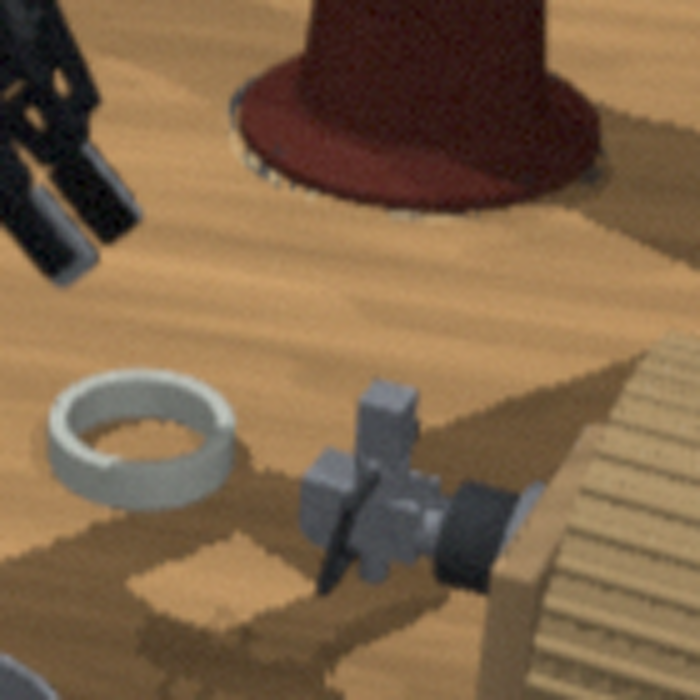

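View pics/topF.png

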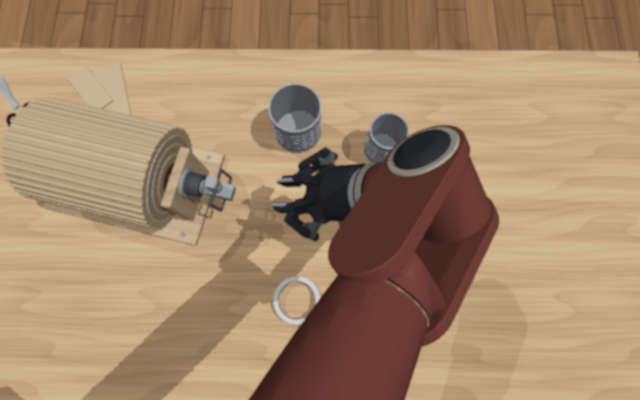

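```bash
python3 -c "
from plant import *
print(job_done(), state()['time'])"
```

```text
the job is handed in; nothing more can be done
the job is handed in; nothing more can be done
```

The linchpin is in the spindle hole with its collar seated. The ring points to the open end and is snapped under the spindle against the pin. I let go, backed the gripper clear and handed in at about 21 s of the 72 s allowed.

**What I did:**
- I took the pin from the wooden block and turned it to line up with the stand. I lowered it in steps of 1–3 mm into the hole as seen by both cameras.
- It went in with about 4 N of side force at most. The collar met the spindle at the expected height, and I pressed it home with about 8 N.
- My first pass at the ring went under the bar without touching it. I backed out and tried again, pushing on both sides of the spindle. Resistance began around 0.8–0.85 rad and peaked near 5 N. It eased off at about 1.0–1.1 rad and was gone by about 1.2. I then felt the ring's stop.

**Last checks:**
- **Ring:** the final picture puts it at about 1.37 rad, above the 1.24 needed to lock.
- **Collar:** the grip block shows at the same spot in the picture as when the pin was seated.
- **Force:** the tool force was near zero before hand-in.
- **Tins and tape roll:** they look unmoved in the pictures. In that last check the network missed the big tin, so I judged that one by eye. I did not re-measure the tape roll.

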